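Rotate the jar stock on a laboratory shelf

TASK

One lane of the small bench-top shelf holds an older jar; a newly delivered jar of the same kind stands on the bench. First pull the older jar forward in its lane, right up to the low lip on the robot's side of the shelf, then set the new jar down (do not drop it) in the same lane close behind it, less than a finger's width between them. Leave both jars standing upright, and disturb nothing else on the shelf or the bench.

Things in the scene. Friction and masses are not known exactly. Their poses are not given: they have to be found in the camera images.
- shelf: Fixed white and grey shelf, 220 (x) by 280 (y) mm, open above. Origin: centre of its underside, on the bench; +x from front (robot's side) to back, +y left, z up. Three lanes along x, 64 mm wide, centre lines at y = -98, 0, +98 mm, floors 68 mm above the bench. Ridges between lanes are 34 mm wide and 16 mm above the floors. One item per lane at the start; which item is in which lane changes.
- lip (a point): Middle of the shelf's low clear front lip: on its inner face, at lane-floor height, on the middle lane's centre line (x = -104, y = 0, z = 68 mm from the shelf's origin; same axes). The lip runs along y across all three lanes and rises 16 mm above the floors. The back wall's inner face is 208 mm farther back and it rises 30 mm.
- old_jar: The older jar: round white plastic jar with a paper label and a grey screw lid, 85 mm tall; 52 mm in diameter all the way up, the lid being the top 21 mm. Origin: centre of its underside, z up its axis. Starts upright in one of the three shelf lanes, 38 to 88 mm short of the front lip. About 0.15 to 0.28 kg. It slides on the lane floor.
- new_jar: The new jar: exactly the same kind and size as the older jar. Origin: centre of its underside, z up its axis. Starts upright on the bench to the right of the shelf (lower y). About 0.15 to 0.28 kg.
- amber_bottle: Bystander in another shelf lane: round amber bottle with a white cap, 56 mm in diameter, 110 mm tall. Origin: centre of its underside.
- carton: Bystander in the remaining shelf lane: cardboard carton 58 (x) by 52 (y) by 78 mm tall. Origin: centre of its underside.
- tube_rack: Bystander: white rack full of capped blood tubes, 50 (x) by 134 (y) by 90 mm tall, on the bench. Origin: centre of its underside.
- beaker: Bystander: open glass beaker, 60 mm in diameter, 70 mm tall, on the bench. Origin: centre of its underside.
- tip_box: Bystander: grey box with a clear lid, 85 (x) by 120 (y) by 63 mm tall, on the bench left of the shelf. Origin: centre of its underside.
- squat_tub: Bystander: squat white tub, 76 mm in diameter, 46 mm tall, on the bench. Origin: centre of its underside.
- stapler: Bystander: black and grey stapler, 130 (x) by 30 (y) by 40 mm tall, on the bench. Origin: centre of its underside.
Things that resemble listed ones, but are neither listed nor needed, are in the scene too. Leave any blue look-alike of the old_jar alone. What is shaped like the new_jar but purple is not meant.

How it is judged:
On the way, in this order (a step that is already met when the one before it is completed fails the run):
1. the older jar stands upright on the lane floor, within 12 mm of the front lip (x of old_jar in the frame of shelf between -0.09 and -0.066 m and z of old_jar in the frame of shelf between 0.063 and 0.073 m and angle between old_jar's own z axis and vertical below 0.08 rad), for 0.2 s.
2. the new jar stands upright on the floor of the same lane behind it, with at most 22 mm between the two (all of step 1 and x of new_jar in the frame of shelf above -0.035 m and horizontal distance between new_jar and old_jar below 0.074 m and z of new_jar in the frame of shelf between 0.063 and 0.073 m and angle between new_jar's own z axis and vertical below 0.08 rad), for 0.2 s.
At the end, for the whole second after the job is handed in: The older jar stands upright on its lane floor with its front within 12 mm of the front lip; the new jar stands upright on the floor of the same lane behind it, with at most 22 mm between the two; both are at rest, and the amber bottle and the carton stand upright within 15 mm of where they began (all of step 2 and linear speed of each of old_jar, new_jar below 0.02 m/s and distance of each of amber_bottle, carton from where it was at the start of the episode below 0.015 m and angle between each of amber_bottle, carton's own z axis and vertical below 0.1 rad); the robot touches nothing.
It fails at once if a jar is tipped over (more than about 35 degrees) (angle between any of old_jar, new_jar's own z axis and vertical above 0.6 rad).
It fails at once if a jar is dropped (it moves faster than 0.7 m/s, a fall of about 25 mm, with no finger on it) ((linear speed of old_jar above 0.7 m/s and contact force between old_jar and the fingers below 0.05 N) or (linear speed of new_jar above 0.7 m/s and contact force between new_jar and the fingers below 0.05 N)).
It fails at once if the amber bottle or the carton is moved more than 15 mm or tipped (distance of any of amber_bottle, carton from where it was at the start of the episode above 0.015 m or angle between any of amber_bottle, carton's own z axis and vertical above 0.3 rad).
It fails at once if something else on the bench is moved more than 30 mm (distance of any of tube_rack, beaker, tip_box, squat_tub, stapler from where it was at the start of the episode above 0.03 m).
It also fails if it takes over 51 s, if anything falls off the work surface, if the arm or the gripper's body presses on something with over 40 N, if the wrist force passes 120 N, or if a joint passes its speed limit or range.

ROBOT

A 7-joint arm with a two-finger parallel gripper is mounted at the origin on the work surface. World frame = base frame: x ahead of the robot, y to its left, z up, the work surface at z = 0. Lengths are in m, angles in rad, forces in N, time in s.
With the tool pointing down it reaches from about 0.425 to 0.875 m from the base axis. Payload 9.9 kg.
Tool frame: the origin (TCP) lies at the very end of the fingers, on their centre line; the grasp point (between the pads) lies 19 mm behind it; z points along the fingers, y is the line along which they close (so a half turn about z gives the same grasp; the last joint's range is limited). The gripper opens to 85 mm and grips with 20 to 120 N. Pads are 22 mm wide; open, the fingers measure 114 mm over their backs; the gripper's body (76 mm by 85 mm) begins 54 mm behind the grasp point. The pads swing forward as they close: fully open they stand 13 mm farther back than shut.
Start: joints at [-1.266, 0.576, 0.025, 1.437, -0.015, 1.129, -0.057], TCP at [0.256, 0.625, 0.231] pointing down, gripper open.
Joint ranges: [-2.76, 2.76], [-0.34, 2.15], [-1.52, 1.57], [0.19, 2.46], [-1.09, 4.23], [0.17, 1.99], [-2.82, 2.82]. Speed limits (rad/s): [2.22, 2.22, 3.01, 3.01, 3.14, 3.14, 3.14].

INTERFACE

Orientations are given as [roll, pitch, yaw] about the fixed x, y, z axes, in that order (R = Rz(yaw) Ry(pitch) Rx(roll)).
In Python, from cell import ctrl gives the robot as it stands. Calls block until the motion is done:
- ctrl.move_pose(position, orientation): joint-space move of the TCP to a pose.
- ctrl.line_to(position, vel=0.15, orientation=None, contact_N=None): straight line of the TCP; orientation=None keeps the orientation; vel is the mean speed in m/s. With contact_N (N) it stops when the force on the tool has changed by that much, and returns True; else False.
- ctrl.movej(angles): joint-space move.
- ctrl.command_gripper(opening, f_grip=None): finger opening in m; f_grip is the grip in N (None keeps the last); returns when the fingers have stopped.
- ctrl.sleep(seconds).
- ctrl.inverse_kinematics(position, orientation): joint angles nearest the present ones, or None.
- ctrl.sense(): the state.
- ctrl.snapshot(name): name is "scene" or "top"; returns the picture (420x560x3 uint8, red, green, blue); there is no depth.
- ctrl.camera_model(name): a dict with "K" (3x3 intrinsics, pixels), "cam_to_world" (4x4, takes a point from camera to world coordinates). Camera axes: x right, y up, looking along -z (the intrinsics and any distortion apply to the point x, -y, -z); pixel columns grow to the right and rows downward; lengths in m; the calibration is good to about 2 mm. A picture is of the moment at which its call begins. camera_model takes no time and is no camera call.
A pose or a line that the arm cannot do raises ctrl.PlanningError and nothing moves.
- ctrl.job_done(): hands the job in; it is judged then, once.
The state is a dict: "t": time; "joint_positions": joint angles; "qvel": joint speeds; "effort": joint torques, N m; "tool_pos": TCP position; "ee_rot": TCP orientation; "ft_force": force on the tool from outside, world axes, zero at the start; "wrist_torque": the same for the moment, N m; "gripper_width": finger opening in m; "grasp_force": force on a finger pad.
Only numpy, scipy, OpenCV 4.12 (cv2) and the standard library are available. Lean on these libraries where they do the work, as an engineer would, in place of code of your own. Each camera call takes 0.05 s, during which the arm holds its last target. There are 200 camera calls.

## Working session

There is one attempt and no reset: what is moved stays moved. The work goes in short steps, each a Python script; the robot and the scene stay as the last script left them, time stands still between calls to the robot, and variables do not carry over. Pictures are saved under pics/ and viewed, at most 10 in all, crops included, and the job is handed in when it is done.

```bash
mkdir -p pics
python3 - <<'E'
from cell import ctrl
import cv2
for n in("scene","top"):
    im=ctrl.snapshot(n); cv2.imwrite(f"pics/{n}0.png",cv2.resize(im[:,:,::-1],(800,600),interpolation=cv2.INTER_CUBIC))
    cv2.imwrite(f"pics/raw_{n}0.png",im[:,:,::-1])
    m=ctrl.camera_model(n); print(n,m)
s=ctrl.sense();print(s["t"],s["tool_pos"],s["ee_rot"],s["gripper_width"])
E
```

```text
scene {'K': array([[457.98019057,   0.        , 278.31831904],
       [  0.        , 457.98019057, 214.67933162],
       [  0.        ,   0.        ,   1.        ]]), 'cam_to_world': array([[ 0.63570212, -0.4760998 ,  0.60762801,  1.16331182],
       [ 0.77178221,  0.37636631, -0.51254329, -0.60945717],
       [ 0.01533104,  0.79478134,  0.60670222,  0.76237202],
       [ 0.        ,  0.        ,  0.        ,  1.        ]])}
top {'K': array([[404.23230318,   0.        , 277.89767108],
       [  0.        , 404.23230318, 212.41765274],
       [  0.        ,   0.        ,   1.        ]]), 'cam_to_world': array([[ 4.66047471e-03,  9.81520695e-01, -1.91299255e-01,
         2.95968242e-01],
       [-9.99779031e-01,  6.52094181e-04, -2.10110644e-02,
        -6.00251771e-02],
       [-2.04980494e-02,  1.91354905e-01,  9.81306848e-01,
         1.02018866e+00],
       [ 0.00000000e+00,  0.00000000e+00,  0.00000000e+00,
         1.00000000e+00]])}
0.1 [0.25571439 0.62427876 0.23053833] [-3.14015275e+00  7.28814432e-05  2.75285408e+00] 0.08528476105063307
```

View pics/scene0.png

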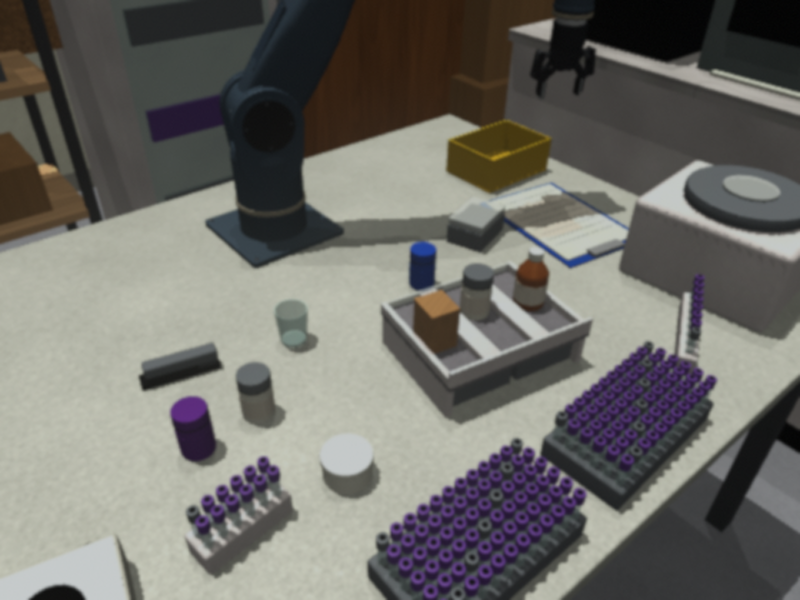

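View pics/top0.png

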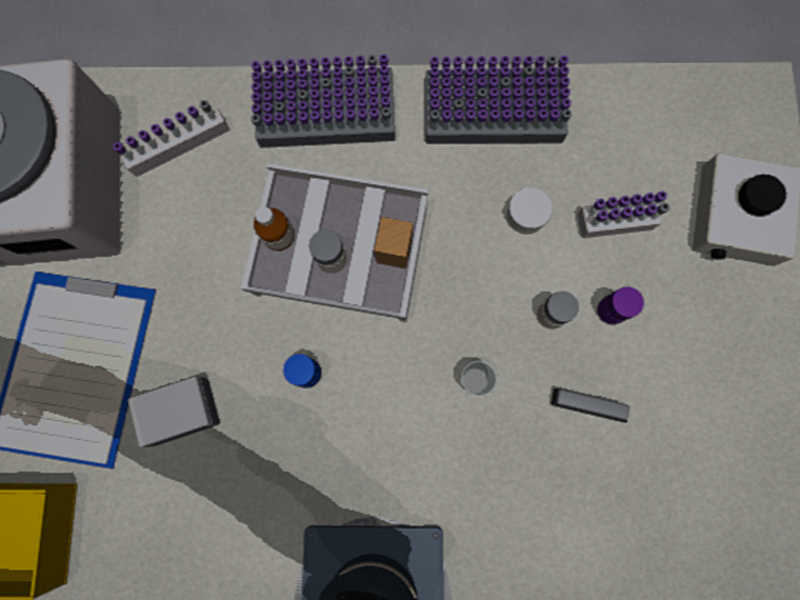

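The top view shows the old jar in the middle lane (lid about (326,246)), the carton in the right lane and the amber bottle in the left. The new jar's lid is at about (562,308), with the purple look-alike 60 px to its right and the blue one in front of the shelf at (302,370). I'll take enlarged crops next.

Run:
```python
import cv2
im=cv2.imread("pics/raw_top0.png")
cv2.imwrite("pics/c1.png",cv2.resize(im[110:230,165:305],None,fx=5,fy=5,interpolation=cv2.INTER_CUBIC))
cv2.imwrite("pics/c2.png",cv2.resize(im[185:245,360:460],None,fx=7,fy=7,interpolation=cv2.INTER_CUBIC))
```

```text
(no output)
```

View pics/c1.png

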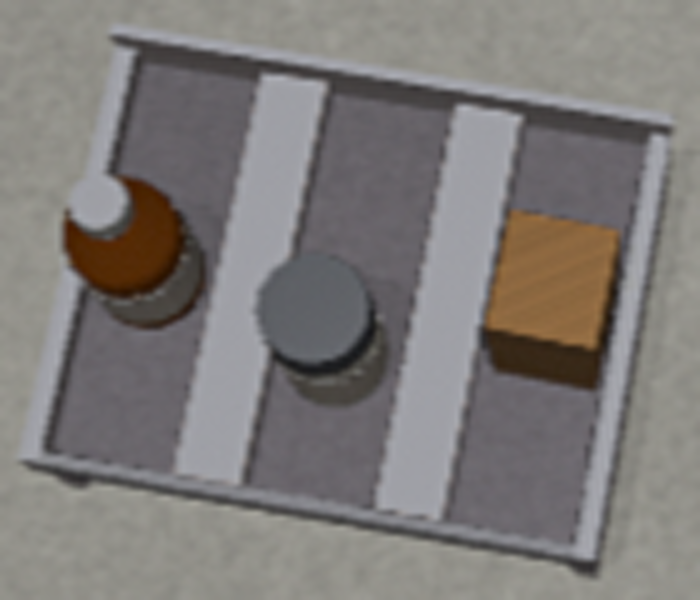

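View pics/c2.png

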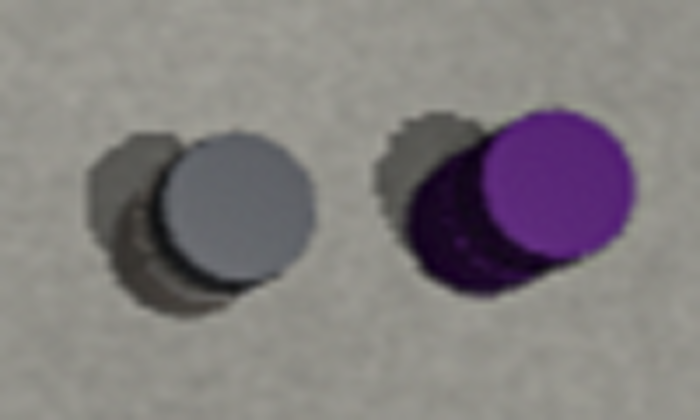

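Crop 1 shows the ridge corners clearly and the old jar's lid centred at (316,307). Crop 2 has the new lid at (239,206) and the purple lid at (558,186). Next I'll compute positions.

```bash
cat > h.py <<'E'
import numpy as np
from cell import ctrl
def world(name,uv,z):
    m=ctrl.camera_model(name);K=m["K"];T=m["cam_to_world"]
    r=np.linalg.inv(K)@[uv[0],uv[1],1]; d=T[:3,:3]@[r[0],-r[1],-r[2]]; o=T[:3,3]
    return (o+d*(z-o[2])/d[2])[:2]
def crop(uv,x0,y0,f): return ((uv[0]+.5)/f-.5+x0,(uv[1]+.5)/f-.5+y0)
def rpy_down(yaw): return [np.pi,0,yaw]
E
python3 - <<'E'
from h import *
px=[(178,472),(243,485),(377,508),(443,518),(262,73),(328,82),(457,105),(522,113)]
W=np.array([world("top",crop(p,165,110,5),.084) for p in px])
y=[.066,.032,-.032,-.066]; S=np.array([(-.104,a) for a in y]+[(.104,a) for a in y])
a=W-W.mean(0); th=np.arctan2((S[:,0]*a[:,1]-S[:,1]*a[:,0]).sum(),(S*a).sum())
R=np.array([[np.cos(th),-np.sin(th)],[np.sin(th),np.cos(th)]]); c=W.mean(0)
print("shelf",c,th,"res mm",((W-c-S@R.T)*1e3).round(1).tolist())
def sh(n,p): print(n,p.round(4),"shelf",(R.T@(p-c)).round(4))
sh("old",world("top",crop((316,307),165,110,5),.153))
sh("new",world("top",crop((239,206),360,185,7),.085))
sh("purple",world("top",crop((558,186),360,185,7),.09))
sh("carton",world("top",crop((553,281),165,110,5),.146))
sh("amber cap",world("top",crop((100,205),165,110,5),.178))
sh("beaker",world("top",(475*.7,377*.7),.0))
sh("tub",world("top",(530*.7,209*.7),.046))
sh("stapler",world("top",(590*.7,403*.7),.04))
sh("blue",world("top",(302*.7,370*.7),.09))
E
```

```text
shelf [0.58852847 0.06438248] -0.16992614191930852 res mm [[1.6, -2.0], [1.0, 0.2], [0.7, -0.7], [1.7, 1.4], [-1.5, -0.1], [-0.7, 0.5], [-2.1, -0.4], [-0.7, 1.1]]
old [0.5593 0.0711] shelf [-0.0299  0.0016]
new [ 0.4747 -0.3113] shelf [-0.0487 -0.3895]
purple [ 0.4806 -0.4157] shelf [-0.0252 -0.4914]
carton [ 0.5735 -0.0347] shelf [ 0.0019 -0.1002]
amber cap [0.5985 0.1639] shelf [-0.007   0.0998]
beaker [ 0.3637 -0.1755] shelf [-0.1811 -0.2744]
tub [ 0.6561 -0.2734] shelf [ 0.1237 -0.3215]
stapler [ 0.3187 -0.3607] shelf [-0.1941 -0.4646]
blue [0.368  0.1124] shelf [-0.2255  0.0101]
```

```bash
cat >> h.py <<'E'
c=np.array([.5885,.0644]); th=-.17
R=np.array([[np.cos(th),-np.sin(th)],[np.sin(th),np.cos(th)]])
def S(x,y,z): return [*(c+R@[x,y]),z]
E
python3 - <<'E'
from h import *
import cv2
for y in (th,th+np.pi): print(y,ctrl.inverse_kinematics(S(-.03,.0016,.3),rpy_down(y)))
q=[(y,ctrl.inverse_kinematics(S(-.03,.0016,.3),rpy_down(y))) for y in (th,th+np.pi)]
yaw=min([a for a in q if a[1] is not None],key=lambda a:abs(a[1][6]))[0]; O=rpy_down(yaw); print("yaw",yaw)
p=list(ctrl.sense()["tool_pos"]); p[2]=.33
ctrl.line_to(p,vel=.2)
ctrl.command_gripper(.072,25)
ctrl.move_pose(S(-.03,.0016,.3),O)
print(ctrl.line_to(S(-.03,.0016,.116),vel=.12,contact_N=8))
s=ctrl.sense();print(s["t"],s["tool_pos"],s["ft_force"])
ctrl.command_gripper(.04,25)
s=ctrl.sense();print(s["t"],s["gripper_width"],s["grasp_force"],s["ft_force"])
print("hit",ctrl.line_to(S(-.0785,0,.116),vel=.05,contact_N=8))
s=ctrl.sense();print(s["t"],s["tool_pos"],R.T@(s["tool_pos"][:2]-c),s["ft_force"])
cv2.imwrite("pics/p1.png",cv2.resize(ctrl.snapshot("scene")[140:300,250:430,::-1],None,fx=3.5,fy=3.5,interpolation=cv2.INTER_CUBIC))
E
```

```text
-0.17 [-0.76802654  0.47364639  0.88648831  1.64791008 -0.38787617  1.20677081
 -1.53555521]
2.971592653589793 [-0.37482096  0.36117883  0.23962642  1.63516213 -0.09175896  1.15628721
  1.28771541]
yaw 2.971592653589793
False
4.975 [0.55958444 0.07113237 0.1165963 ] [-0.23387838  0.34764167  0.45467655]
5.2833 0.05180496640686548 26.293785492307507 [-0.41013044  0.84232226  5.67340366]
hit True
5.7667 [0.54539534 0.07367275 0.11681269] [-0.04405208  0.00184654] [-0.98004314 -0.69515644  1.34015069]
```

View pics/p1.png

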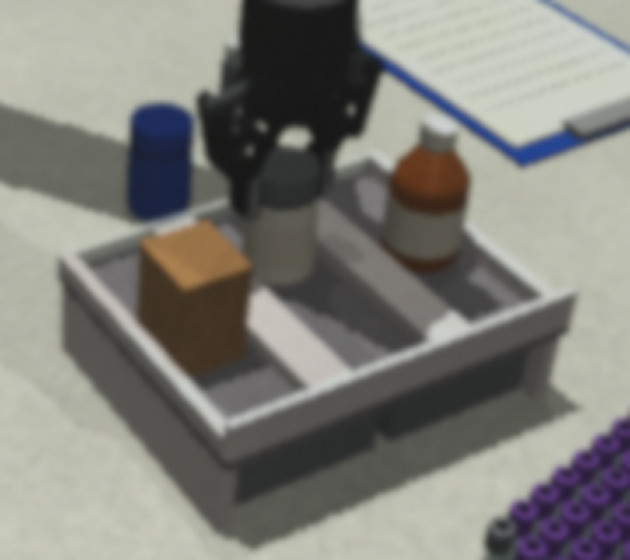

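The jar is upright in the gripper. The early stop came only from the vertical preload relaxing, so I'll continue to the lip.

Run:
```python
from h import *
print("hit",ctrl.line_to(S(-.079,0,.1168),vel=.04,contact_N=12))
s=ctrl.sense();print(s["t"],s["tool_pos"],R.T@(s["tool_pos"][:2]-c),R.T@s["ft_force"][:2],s["ft_force"][2],s["gripper_width"])
```

```text
hit False
6.8833 [0.51186311 0.07856812 0.11785247] [-0.07792914  0.00099827] [3.04639833 2.76750057] 10.739152098030289 0.05119982796311268
```

Run:
```python
from h import *
import cv2
O=rpy_down(th+np.pi)
ctrl.command_gripper(.072,25)
p=list(ctrl.sense()["tool_pos"]); p[2]=.30
ctrl.line_to(p,vel=.12)
ctrl.move_pose([.4747,-.3113,.25],O)
s=ctrl.sense();print(s["t"],s["tool_pos"])
im=ctrl.snapshot("top")[110:230,165:305,::-1]
cv2.imwrite("pics/p2.png",cv2.resize(im,None,fx=5,fy=5,interpolation=cv2.INTER_CUBIC))
```

```text
10.35 [ 0.4756121  -0.30991668  0.24997742]
```

View pics/p2.png

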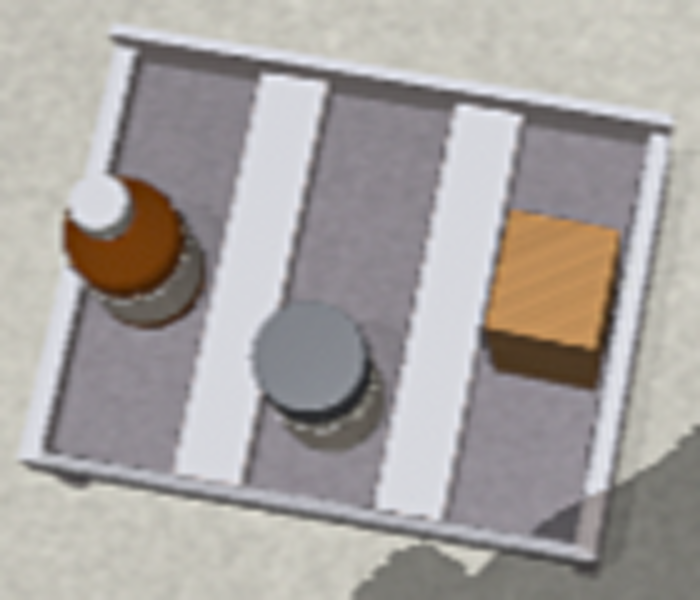

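The lid is now at (310,357), so the jar slipped in the light grip and stopped about 25 mm short of the lip, still upright. I'll regrip harder and raise it about 2 mm to take the load off the floor.

Run:
```python
from h import *
import cv2
O=rpy_down(th+np.pi)
w=world("top",crop((310,357),165,110,5),.153); j=R.T@(w-c); print("old",j)
ctrl.move_pose(S(j[0],j[1],.26),O)
ctrl.line_to(S(j[0],j[1],.118),vel=.12)
ctrl.command_gripper(.04,60)
def st(n):
    s=ctrl.sense();print(n,round(s["t"],2),R.T@(s["tool_pos"][:2]-c),s["tool_pos"][2],R.T@s["ft_force"][:2],s["ft_force"][2],s["gripper_width"],s["grasp_force"])
st("grip")
ctrl.line_to(S(j[0],j[1],.120),vel=.03); st("lift")
for x in (j[0]/2-.039,-.077): 
    print(ctrl.line_to(S(x,0,.120),vel=.04,contact_N=15)); st("pull")
```

```text
old [-0.05302391 -0.00029863]
grip 13.5 [-5.25946765e-02 -8.03542639e-05] 0.11884572024974417 [-1.54135998  0.72776872] 5.425263621578939 0.05070158505360215 61.32890671491623
lift 13.75 [-0.05308064 -0.00024999] 0.12013186001947707 [ 0.81313526 -0.1414349 ] -1.874568131705273 0.05030080855440526 62.498976811766624
False
pull 14.21 [-0.06572194  0.00011124] 0.12005581912272305 [0.38374876 0.33606931] -2.177289524986177 0.050334355279094876 62.49795310199261
False
pull 14.64 [-7.71793833e-02  6.26889996e-05] 0.12007209801510157 [ 0.0669434  -0.11288467] -1.6721088497131456 0.05093589697006044 62.58111834526062
```

Run:
```python
from h import *
import cv2
O=rpy_down(th+np.pi)
print(ctrl.line_to(S(-.077,0,.1180),vel=.01,contact_N=2.5))
s=ctrl.sense();print(s["tool_pos"],s["ft_force"])
ctrl.command_gripper(.072,40)
p=list(ctrl.sense()["tool_pos"]); p[2]=.27
ctrl.line_to(p,vel=.12)
ctrl.move_pose([.4747,-.3113,.2],O)
s=ctrl.sense();print(s["t"],s["tool_pos"])
im=ctrl.snapshot("top")[110:230,165:305,::-1]
cv2.imwrite("pics/p3.png",cv2.resize(im,None,fx=5,fy=5,interpolation=cv2.INTER_CUBIC))
```

```text
True
[0.51290644 0.07749059 0.11883759] [-0.61599017  0.18033493  6.81768095]
18.1 [ 0.47555097 -0.30997326  0.19998007]
```

View pics/p3.png

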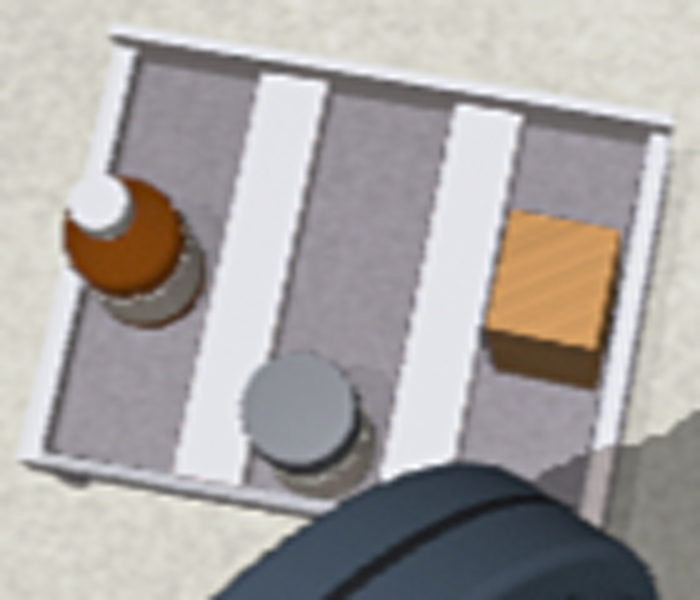

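The old jar's lid is now at (300,411), its base is right at the lip, and its neighbours are unmoved. Next is the new jar.

Run:
```python
from h import *
import cv2
O=rpy_down(th+np.pi)
print("old",R.T@(world("top",crop((300,411),165,110,5),.153)-c))
ctrl.line_to([.4747,-.3113,.05],vel=.12)
ctrl.command_gripper(.04,60)
def st(n):
    s=ctrl.sense();print(n,round(s["t"],2),s["tool_pos"],s["ft_force"],s["gripper_width"],s["grasp_force"])
st("grip")
ctrl.line_to([.4747,-.3113,.27],vel=.15); st("lift")
ctrl.line_to(S(-.013,0,.27),vel=.15); st("over")
cv2.imwrite("pics/p4.png",cv2.resize(ctrl.snapshot("scene")[90:300,220:430,::-1],None,fx=2.8,fy=2.8,interpolation=cv2.INTER_CUBIC))
```

```text
old [-0.07803251 -0.00081355]
grip 19.87 [ 0.4750687  -0.31160935  0.05084703] [-0.86692508  0.54650419  6.07361714] 0.05063098204257544 61.283820793032646
lift 21.48 [ 0.47437701 -0.31103216  0.26925516] [-0.77912829 -1.14338777 -1.51145654] 0.05080559822951889 62.492781579494476
over 24.24 [0.57562547 0.06601066 0.27007975] [-0.05982062  0.78252905 -1.84054415] 0.05046252996739927 62.4914413690567
```

View pics/p4.png

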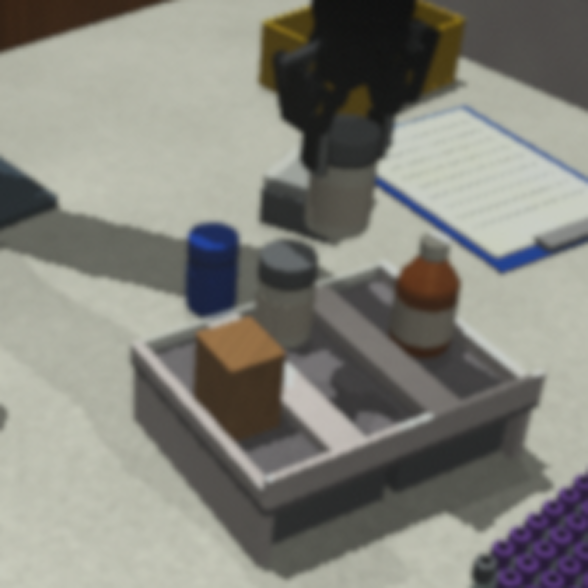

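The new jar hangs upright over the middle lane behind the old one. Lowering it now.

Run:
```python
from h import *
import cv2
def st(n):
    s=ctrl.sense();print(n,round(s["t"],2),s["tool_pos"],R.T@(s["tool_pos"][:2]-c),s["ft_force"],s["gripper_width"])
ctrl.line_to(S(-.013,0,.128),vel=.1); st("near")
print(ctrl.line_to(S(-.013,0,.1165),vel=.02,contact_N=3)); st("down")
ctrl.command_gripper(.072,40)
p=list(ctrl.sense()["tool_pos"]); p[2]=.3
ctrl.line_to(p,vel=.12)
ctrl.move_pose([.45,-.30,.3],rpy_down(th+np.pi)); st("away")
im=ctrl.snapshot("top")[110:230,165:305,::-1]
cv2.imwrite("pics/p5.png",cv2.resize(im,None,fx=5,fy=5,interpolation=cv2.INTER_CUBIC))
```

```text
near 25.86 [0.57606093 0.0666001  0.12856812] [-1.26319729e-02  6.39190106e-05] [ 0.43337754  0.68977076 -2.08451388] 0.05076918341939254
True
down 26.34 [0.57570681 0.06659374 0.11884572] [-1.29799180e-02 -2.26800268e-06] [-0.46118201  0.47561451  6.75963553] 0.050530793046607285
away 29.79 [ 0.45099964 -0.29878913  0.2998056 ] [-0.07407307 -0.3812163 ] [ 0.34896313 -0.05246343 -0.4872614 ] 0.07213516803228034
```

View pics/p5.png

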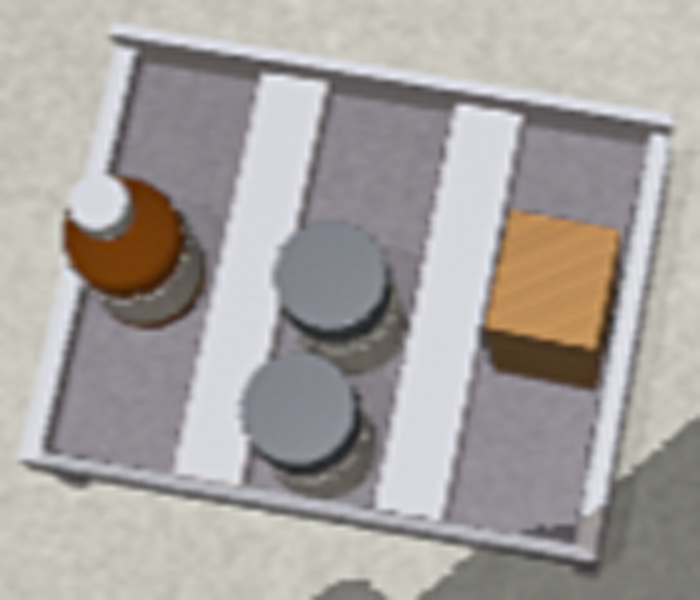

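Both jars stand upright in the middle lane, with lids at (332,277) and (300,411), and nothing else has moved. I'll check the spacing and hand in.

Run:
```python
from h import *
a,b=[R.T@(world("top",crop(p,165,110,5),.153)-c) for p in((332,277),(300,411))]
d=np.linalg.norm(a-b);print(a,b,d)
if d<.07: print(ctrl.job_done())
```

```text
[-0.01495163 -0.00271241] [-0.07803251 -0.00081355] 0.06310945372326607
the job is handed in; nothing more can be done
None
```

The job is handed in: the older jar stands at the front lip and the new jar stands upright about 11 mm behind it in the middle lane, with the carton and amber bottle unmoved in the last picture; no verdict came back.

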